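# Shut the kiln relay box over its quarter-turn stud and hold the panel home

### The job

The access panel of the kiln's relay box stands open and its quarter-turn stud has been left turned across the slot. Turn the stud until its cross-bar lines up with the oblong slot in the panel, then swing the panel down over the stud without slamming it, press it fully home against the frame so that the rubber seal is squeezed all along, and finish while still holding it pressed there with a light hand's push so that I can put the screws in. Leave the glasses and other things on the bench alone.

Things in the scene. Friction and masses are not known exactly. Their poses are not given: they have to be found in the camera images.
- cabinet: The relay box, fixed on the bench: grey sheet-steel enclosure 280 (its x) x 224 (its y) x 110 mm high, open at the top under its panel. Origin: centre of its underside. The panel's hinge runs along its +y top edge, parallel to its x. Its -y top edge is a flange 56 mm wide, top at 110 mm, with the stud on it and a 9 mm wide rubber seal along the outer edge, whose top is 124 mm up when free.
- hinge_mid (a point): Middle of the panel's hinge axis, at (0, 105, 118.5) mm in the box's frame; the axis runs along the box's x. The panel, coming down, meets the rubber seal at about 0.035 rad; squeezing the seal until the angle is 0 takes 8 to 15 N at 190 mm from the hinge, and let go it springs back to about 0.025.
- panel (a joint): Angle of the access panel (rad): 0 fully home on the frame (level), 1.2 to 1.5 nearly upright at the start. Grey steel plate 270 mm along the hinge, 5 mm thick (hinge axis at mid-thickness), free edge 214 mm from the hinge. Outer face: up when shut, looks to the box's +y when open. A stiff friction hinge (0.6 N m) holds it at any angle; up to 8 N at 170 mm moves it.
- panel_slot (a point): Centre of the oblong slot on the panel's outer face, 187 mm from the hinge, midway along it. The slot is 54 mm along the hinge direction by 22 mm. The point's x is along the hinge, its z the panel's outward normal, its y points to the hinge.
- stud_head (a point): Centre of the stud's cross-bar: a steel bar 44 mm long (the point's x) x 10 mm thick (its y) x 16 mm high, on a 9 mm stem; bar centre 144 mm above the bench, bar top 152 mm, at (0, -80) mm in the box's frame. The bar's ends are alike.
- stud (a joint): Turn of the stud (rad), counter-clockwise from above; at 0 its cross-bar is parallel to the hinge, so lined up with the slot. Starts 0.8 to 1.45 from there, stays where it is left (0.08 N m of friction, stops at +-1.75). Within about 0.15 of 0 the panel passes over it; otherwise the panel lands on the bar at about 0.2 rad and stops.
- dish_mid (a point): Bystander: small steel dish of screws, 80 mm across, 26 mm high, in front of the box's -y side. Point: its centre.
- screwdriver_grip (a point): Bystander: screwdriver lying on the bench beyond the dish. Point: on its handle.
- tumbler_green_mid (a point): Bystander: green glass tumbler cut from a bottle, 72 mm across, 105 mm high, on the box's hinge side (+y). Point: its centre.
- tumbler_clear_mid (a point): Bystander: clear glass tumbler, 68 mm across, 115 mm high. Point: its centre.
- tumbler_short_mid (a point): Bystander: short green glass tumbler, 76 mm across, 75 mm high. Point: its centre.
- post_mid (a point): Bystander: white ceramic kiln post, 38 mm across, 100 mm high, upright. Point: its centre.
- jar_mid (a point): Bystander: white plastic jar, 72 mm across, 100 mm high. Point: its centre.

How it is judged:
By the outcome, as a careful person would: the job done as asked, in the order asked, and still so for the second after the job is handed in, while the arm keeps its last pose, push and grip.
It also fails if it takes over 54 s, if anything falls off the work surface, if the arm or the gripper's body presses on something with over 40 N, if the wrist force passes 120 N, or if a joint passes its speed limit or range.

### The arm

A 6-joint arm with a two-finger parallel gripper is mounted at the origin on the work surface. World frame = base frame: x ahead of the robot, y to its left, z up, the work surface at z = 0. Lengths are in m, angles in rad, forces in N, time in s.
With the tool pointing down it reaches from about 0.275 to 0.85 m from the base axis. Payload 19 kg.
Tool frame: the origin (TCP) lies at the very end of the fingers, on their centre line; the grasp point (between the pads) lies 19 mm behind it; z points along the fingers, x is the direction in which the jaws open and shut, and the axes are right-handed (so a half turn about z gives the same grasp; the last joint's range is limited). The gripper opens to 85 mm and grips with 20 to 120 N. Pads are 22 mm wide; open, the fingers measure 114 mm over their backs; the gripper's body (76 mm by 85 mm) begins 54 mm behind the grasp point. The pads swing forward as they close: fully open they stand 13 mm farther back than shut.
Start: joints at [-1.316, 0.15, 1.437, -0, 1.554, -0.134], TCP at [0.218, -0.532, 0.231] pointing down, gripper open.
Joint ranges: [-2.8, 2.8], [-0.68, 2.1], [0.12, 2.68], [-1.39, 4.53], [0.16, 2.79], [-2.81, 2.81]. Speed limits (rad/s): [1.89, 1.89, 2.22, 3.01, 3.01, 3.01].

### API

Orientations are given as a unit quaternion [x, y, z, w].
In Python, from plant import readout, imaging, order gives the robot as it stands. The module is installed in compiled form; this text tells all that it offers.
- The arm moves only by the tool jog_arm, never from a script. Its argument "plan" is a list of rows, each a list of 3 entries, a list of its own where there are three numbers: the shift along the tool's x, y, z as a fraction of full scale, then the turn, a rotation vector about the tool's x, y, z as a fraction of full scale, then the closure, from 0 (fully open) to 1 (shut). In form: [[[x, y, z], [wx, wy, wz], jaw], ...]. A call has 1 to 20 rows; each row shifts and turns the commanded pose from where the row before left it, along the tool's axes as they then stand; what a row does not reach is not made up. Full scale, the value 1, is 40 cm for a shift and 45 degrees for a turn. A row lasts 1/10 s, in which the tool goes at most 50 mm and 8.59 degrees, less where a joint would pass 70% of its speed; a pose out of reach is approached as far as the arm can. A call with a number of a shift or a turn outside -1 to 1 is refused whole. A call with a gripper value outside its range is refused whole. The fingers move at their own pace and stop on an object; "grip_force" is the grip in N (left out, the last holds). Time passes only in rows, so rows that do not move let the fingers close. It gives the time, the measured TCP pose, the force and the opening at its end, in the units of the state.
- readout.read_state(): the state, without advancing time (a new reading comes with each control period).
- imaging.grab_frame(name): name is "scene" or "top" or "wrist"; returns a dict with "img" (384x512x3 uint8, blue, green, red), "fx", "fy", "cx", "cy" (pixels), "rvec" (rotation vector, rad) and "tvec" (3), from world to camera coordinates, as OpenCV has them. Camera axes: x right, y down, z forward; pixel columns grow to the right and rows downward; lengths in m; the calibration is good to about 2 mm. A picture is of the moment at which its call begins. There is no depth.
- order.finish_job(): hands the job in, once; it reports no verdict.
The state is a dict: "t": time; "q": joint angles; "qd": joint speeds; "joint_efforts": joint torques, N m; "ee_pos": TCP position; "ee_rot": TCP orientation; "wrist_force": force on the tool from outside, world axes, zero at the start; "torque": the same for the moment, N m; "grip_width": opening from 0.0 (shut) to 1.0 (fully open).
Only numpy, scipy, OpenCV 4.12 (cv2) and the standard library are available. Lean on these libraries where they do the work, as an engineer would, in place of code of your own. Each camera call takes 0.05 s, during which the arm holds its last target.

## Working session

There is one attempt and no reset: what is moved stays moved. The work goes in short steps, Python scripts to look and compute and a tool call to move; the robot and the scene stay as the last step left them, time stands still between calls to the robot, and variables do not carry over. Pictures are saved under pics/ and viewed, and the job is handed in when it is done.

Besides the shell and the picture viewer there is one more tool, called after "Call:" by a JSON object that holds its "api" and its "payload", one argument or row to a line. jog_arm: Moves the arm, as the interface text tells. Its arguments: {"type":"object","properties":{"plan":{"type":"array"},"grip_force":{"type":"number"}},"required":["plan"]}

```bash
mkdir -p pics
cat > h.py <<'E'
import numpy as np, cv2
from plant import readout, imaging, order
from scipy.spatial.transform import Rotation as R
def grab(n,fn=None):
    f=imaging.grab_frame(n)
    if fn: cv2.imwrite('pics/'+fn,cv2.resize(f['img'],None,fx=1.5,fy=1.5,interpolation=cv2.INTER_CUBIC))
    return f
def K(f): return np.array([[f['fx'],0,f['cx']],[0,f['fy'],f['cy']],[0,0,1.]])
def ray(f,u,v):
    Rm=cv2.Rodrigues(np.array(f['rvec'],float))[0];t=np.array(f['tvec'],float).ravel()
    return -Rm.T@t, Rm.T@np.linalg.inv(K(f))@np.array([u,v,1.])
def onz(f,u,v,z):
    o,d=ray(f,u,v); return o+d*(z-o[2])/d[2]
def proj(f,P):
    return cv2.projectPoints(np.array(P,float).reshape(-1,3),np.array(f['rvec'],float),np.array(f['tvec'],float),K(f),None)[0].reshape(-1,2)
E
python3 - <<'E'
from h import *
np.set_printoptions(precision=4,suppress=True)
s=readout.read_state();print(s)
for n in ['scene','top','wrist']:
    f=grab(n,n+'0.png'); o,d=ray(f,256,192); print(n,f['fx'],o,d)
E
```

```text
{'t': 0.0, 'q': array([-1.316 ,  0.151 ,  1.438 , -0.    ,  1.5538, -0.134 ]), 'qd': array([-0.0002,  0.0011,  0.002 ,  0.0007,  0.0002,  0.0001]), 'joint_efforts': array([ -0.0045, -71.3066, -57.0873,  -0.0006,   0.009 ,  -0.    ]), 'ee_pos': array([ 0.2179, -0.5319,  0.2307]), 'ee_rot': array([ 0.8304, -0.5572, -0.0004, -0.0004]), 'wrist_force': array([ 0.2075, -0.2016,  0.0266]), 'torque': array([-0.0503,  0.0606, -0.0398]), 'grip_width': 1.0018526747864474}
scene 420.77930498549614 [1.2641 0.1037 1.1558] [-0.5684 -0.0706 -0.8198]
top 402.2044272796052 [ 0.2366 -0.0343  1.5316] [ 0.1895  0.0049 -0.9821]
wrist 306.0372052900507 [ 0.291  -0.5026  0.3727] [-0.2838 -0.1051 -0.9532]
```

View pics/scene0.png

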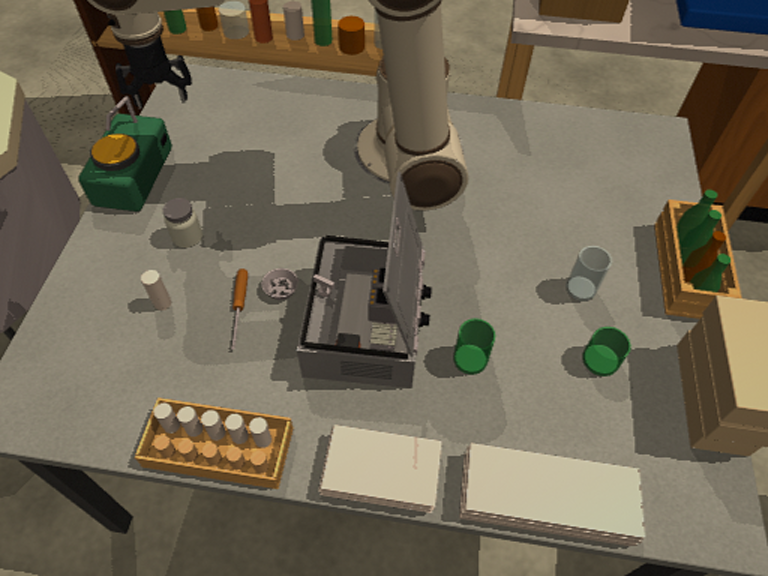

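View pics/top0.png

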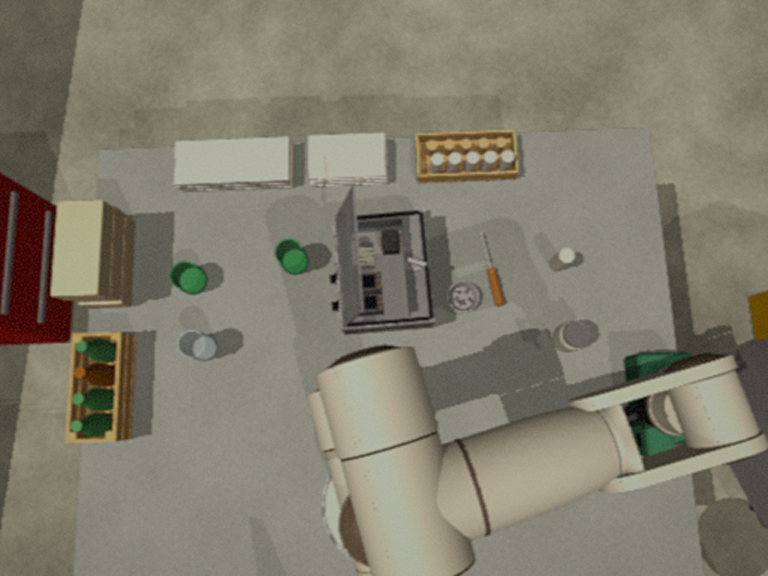

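View pics/wrist0.png

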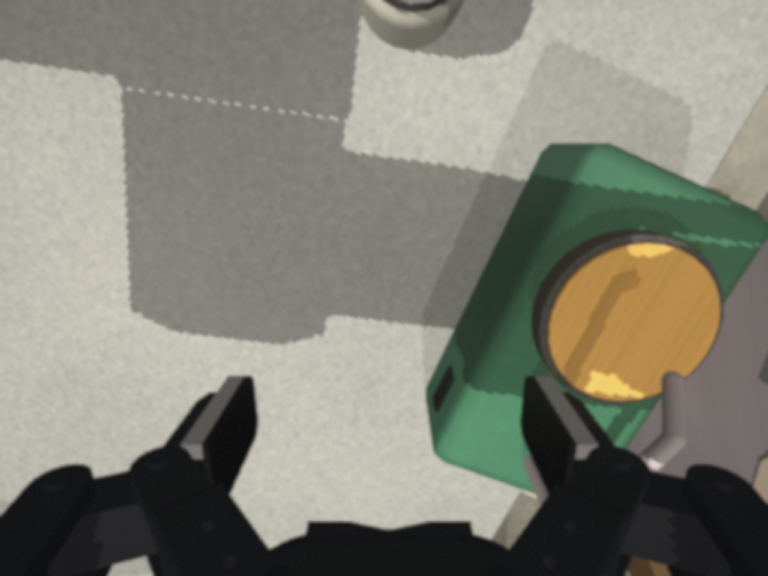

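Both views show the box ahead of the arm: the hinge is on the world +y side, with the stud at about (418,263) in the enlarged top view. I'll zoom in next.

Run:
```python
from h import *
for n,(a,b,c,d) in {'top':(215,300,115,230),'scene':(190,300,110,265)}.items():
    f=imaging.grab_frame(n); im=f['img'][c:d,a:b]
    cv2.imwrite('pics/z_%s.png'%n,cv2.resize(im,None,fx=(5 if n=='top' else 3.8),fy=(5 if n=='top' else 3.8),interpolation=cv2.INTER_CUBIC))
```

```text
(no output)
```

View pics/z_top.png

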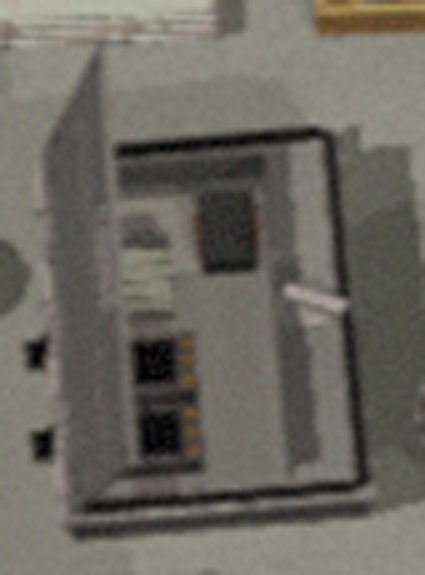

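View pics/z_scene.png

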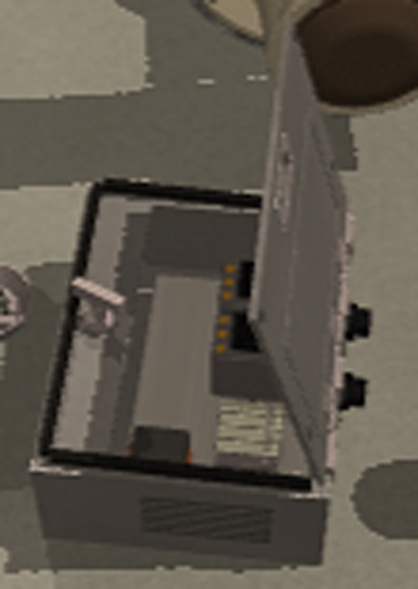

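Run:
```python
from h import *
np.set_printoptions(precision=4,suppress=True)
t=imaging.grab_frame('top'); s=imaging.grab_frame('scene')
Z=lambda x,y:(215+x/5-.4,115+y/5-.4)
S=lambda x,y:(190+x/3.8-.4,110+y/3.8-.4)
p=lambda f,uv,z:onz(f,*uv,z)
print('top seal far/near',p(t,Z(331,129),.124),p(t,Z(369,483),.124))
print('scene seal near/far',p(s,S(100,181),.124),p(s,S(40,460),.124))
a,b=p(t,Z(285,290),.15),p(t,Z(347,305),.15);print('bar top',a,b,(a+b)/2,np.degrees(np.arctan2(*(a-b)[1::-1])))
a,b=p(s,S(74,282),.15),p(s,S(123,300),.15);print('bar sc',a,b,(a+b)/2,np.degrees(np.arctan2(*(a-b)[1::-1])))
# panel top corners by triangulation
def tri(uv1,uv2):
    o1,d1=ray(t,*uv1);o2,d2=ray(s,*uv2)
    A=np.stack([d1,-d2],1);x=np.linalg.lstsq(A,o2-o1,rcond=None)[0]
    q1,q2=o1+x[0]*d1,o2+x[1]*d2;return (q1+q2)/2,np.linalg.norm(q1-q2)
print('hinge far',tri(Z(70,490),S(345,200)))
```

```text
top seal far/near [ 0.6966 -0.1236  0.124 ] [ 0.4355 -0.1391  0.124 ]
scene seal near/far [ 0.4364 -0.1307  0.124 ] [ 0.7049 -0.1203  0.124 ]
bar top [ 0.571  -0.0845  0.15  ] [ 0.5586 -0.1276  0.15  ] [ 0.5648 -0.1061  0.15  ] 73.9746878307932
bar sc [ 0.56   -0.1241  0.15  ] [ 0.5707 -0.0832  0.15  ] [ 0.5654 -0.1037  0.15  ] -104.64702568746083
hinge far (array([0.4352, 0.0724, 0.1383]), np.float64(0.0030916169607903866))
```

```bash
cat >> h.py <<'E'
def delta(target,yawdeg=None):
    s=readout.read_state(); Rm=R.from_quat(s['ee_rot'])
    d=Rm.inv().apply(np.array(target)-s['ee_pos'])
    x=Rm.apply([1,0,0]); th=np.degrees(np.arctan2(x[1],x[0]))
    print('pos',s['ee_pos'],'xang',th,'zaxis',Rm.apply([0,0,1]),'F',s['wrist_force'],'t',s['t'],'grip',s['grip_width'])
    print('tool shift m',d,'fraction total',d/.4,'n rows>=',np.linalg.norm(d)/.048)
    if yawdeg is not None:
        w=(th-yawdeg+180)%360-180; print('tool z turn deg',w,'frac',w/45,'rows',abs(w)/8.5)
np.set_printoptions(precision=4,suppress=True)
E
python3 -c "
from h import *
delta([.565,-.13,.27],-15.8)"
```

```text
pos [ 0.2179 -0.532   0.2311] xang -67.72282281048442 zaxis [-0.0001  0.0003 -1.    ] F [-0.1992 -0.3729  0.2351] t 0.35 grip 0.9996470582441138
tool shift m [-0.2405 -0.4736 -0.0388] fraction total [-0.6011 -1.1839 -0.0969] n rows>= 11.094429272349634
tool z turn deg -51.92282281048443 frac -1.153840506899654 rows 6.108567389468757
```

Call:
{"api": "jog_arm", "payload": {
  "plan": [
    [[-0.05,-0.0985,-0.008],[0,0,0],0],
    [[-0.05,-0.0985,-0.008],[0,0,0],0],
    [[-0.05,-0.0985,-0.008],[0,0,0],0],
    [[-0.05,-0.0985,-0.008],[0,0,0],0],
    [[-0.05,-0.0985,-0.008],[0,0,0],0],
    [[-0.05,-0.0985,-0.008],[0,0,0],0],
    [[-0.05,-0.0985,-0.008],[0,0,0],0],
    [[-0.05,-0.0985,-0.008],[0,0,0],0],
    [[-0.05,-0.0985,-0.008],[0,0,0],0],
    [[-0.05,-0.0985,-0.008],[0,0,0],0],
    [[-0.05,-0.0985,-0.008],[0,0,0],0],
    [[-0.05,-0.0985,-0.008],[0,0,0],0],
    [[0,0,0],[0,0,-0.165],0],
    [[0,0,0],[0,0,-0.165],0],
    [[0,0,0],[0,0,-0.165],0],
    [[0,0,0],[0,0,-0.165],0],
    [[0,0,0],[0,0,-0.165],0],
    [[0,0,0],[0,0,-0.165],0],
    [[0,0,0],[0,0,-0.165],0],
    [[0,0,0],[0,0,0],0]
  ]
}}

```text
t: 2.35
ee_pos: [0.5645, -0.1308, 0.2697]
ee_rot: [0.991, -0.136, -0.0, -0.0]
wrist_force: [0.1, 0.2, -0.7]
grip_width: 0.997
```

```bash
python3 -c "
from h import *
delta([.565,-.105,.13],-15.8)
f=grab('wrist','w1.png'); grab('scene','s1.png')"
```

```text
pos [ 0.5645 -0.1308  0.2697] xang -15.603439950665253 zaxis [-0.0001  0.0001 -1.    ] F [ 0.1497  0.1573 -0.6568] t 2.35 grip 0.9971475613515378
tool shift m [-0.0064 -0.0249  0.1397] fraction total [-0.016  -0.0623  0.3492] n rows>= 2.9588899078679334
tool z turn deg 0.19656004933474946 frac 0.004368001096327766 rows 0.023124711686441115
```

View pics/w1.png

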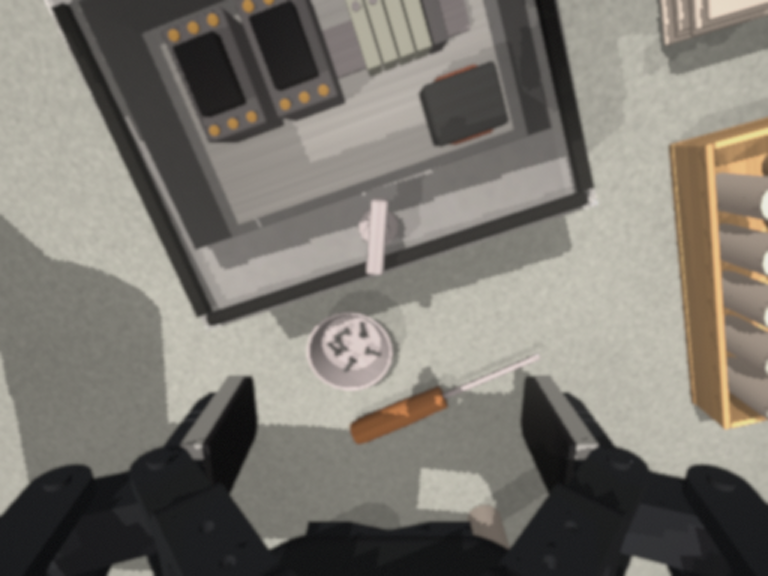

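View pics/s1.png

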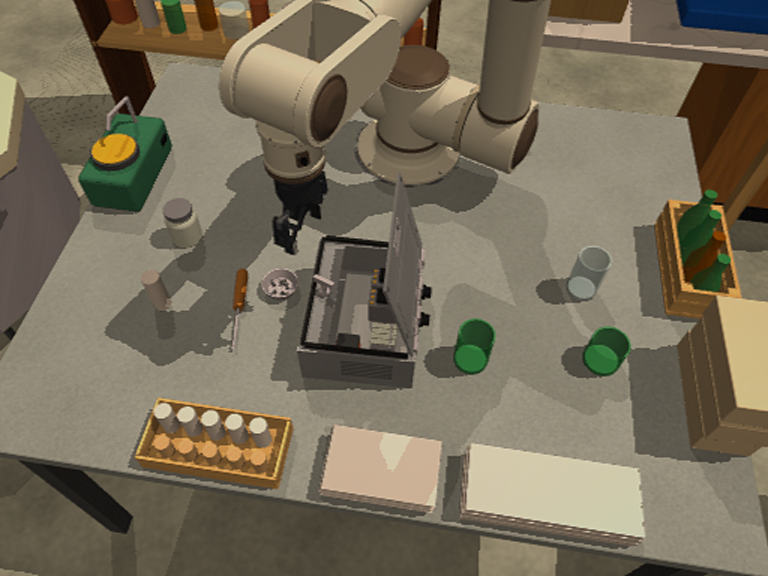

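The wrist view is clear. The bar runs from (380,201) to (375,273), and the seal's outer edge from (210,322) to (585,203).

Run:
```python
from h import *
f=imaging.grab_frame('wrist')
p=lambda x,y,z:onz(f,(x+.5)/1.5-.5,(y+.5)/1.5-.5,z)
a,b=p(380,201,.152),p(375.5,273,.152)
print(a,b,(a+b)/2,np.linalg.norm(a-b),np.degrees(np.arctan2(*(a-b)[1::-1])))
c,d=p(211,323,.124),p(590,204,.124)
print(c,d,(c+d)/2,np.linalg.norm(c-d),np.degrees(np.arctan2(*(d-c)[1::-1])))
# precise seal direction: dark mask, fit outer edge
im=f['img'];g=im.max(2)
cv2.imwrite('pics/w1z.png',cv2.resize(im[110:230,120:420],None,fx=2.6,fy=2.6,interpolation=cv2.INTER_CUBIC))
pts=[]
for x in range(150,380,4):
    yc=(323+(x*1.5-211)*(204-323)/(590-211))/1.5
    col=g[int(yc)-12:int(yc)+8,x].astype(int)
    k=np.where(col<45)[0]
    if len(k): pts.append((onz(f,x,int(yc)-12+k.max()+.5,.124)[:2],onz(f,x,int(yc)-12+k.min()-.5,.124)[:2]))
for i in (0,1):
    P=np.array([q[i] for q in pts]);A=np.polyfit(P[:,0],P[:,1],1);r=P[:,1]-np.polyval(A,P[:,0]);ok=abs(r)<.003
    A=np.polyfit(P[ok,0],P[ok,1],1);print(len(P),ok.sum(),'yaw',np.degrees(np.arctan(A[0])),'y at .565',np.polyval(A,.565))
```

```text
[ 0.5729 -0.0841  0.152 ] [ 0.5586 -0.1234  0.152 ] [ 0.5657 -0.1037  0.152 ] 0.041863826869441685 70.08209583390794
[ 0.4391 -0.1338  0.124 ] [ 0.6961 -0.1247  0.124 ] [ 0.5676 -0.1293  0.124 ] 0.25716847314998825 2.0351186066227402Traceback (most recent call last):
  File "<stdin>", line 18, in <module>
IndexError: too many indices for array: array is 1-dimensional, but 2 were indexed
```

View pics/w1z.png

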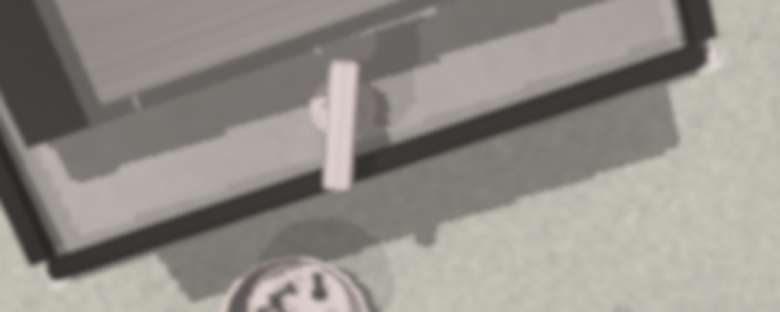

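Call:
{"api": "jog_arm", "payload": {
  "plan": [
    [[-0.016,-0.065,0],[0,0,0],0],
    [[0,0,0.09],[0,0,0],0],
    [[0,0,0.09],[0,0,0],0],
    [[0,0,0.09],[0,0,0],0],
    [[0,0,0.08],[0,0,0],0],
    [[0,0,0],[0,0,0],0]
  ],
  "grip_force": 30
}}

```text
t: 3.1
ee_pos: [0.5635, -0.1034, 0.1258]
ee_rot: [0.99, -0.138, -0.003, -0.001]
wrist_force: [-0.1, 0.2, 0.3]
grip_width: 1.002
```

```bash
python3 -c "
from h import *
delta([.5655,-.104,.13],-15.8)
f=grab('wrist','w2.png'); grab('scene','s2.png')"
```

```text
pos [ 0.5635 -0.1034  0.1258] xang -15.897495355543855 zaxis [-0.0062  0.0021 -1.    ] F [-0.0861  0.2469  0.3011] t 3.1 grip 1.0016713306568632
tool shift m [ 0.0021  0.0001 -0.0042] fraction total [ 0.0052  0.0001 -0.0106] n rows>= 0.09801499125347748
tool z turn deg -0.09749535554385602 frac -0.002166563456530134 rows 0.011470041828688944
```

View pics/w2.png

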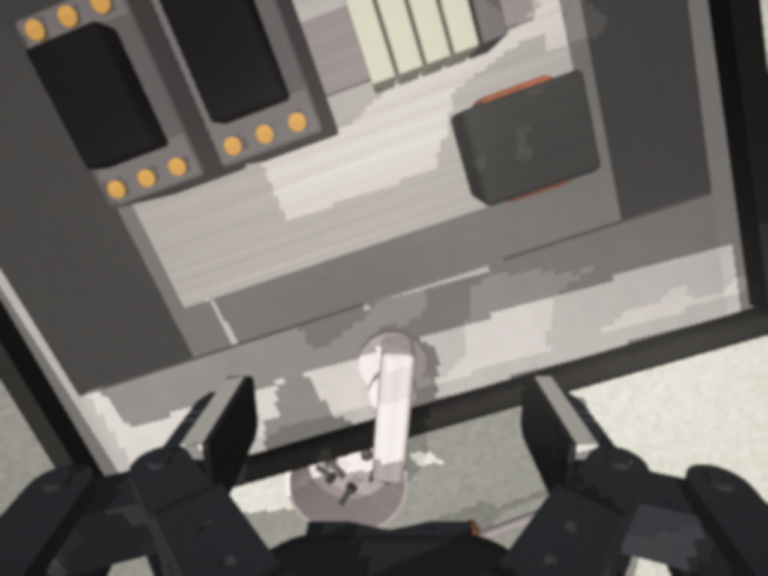

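View pics/s2.png

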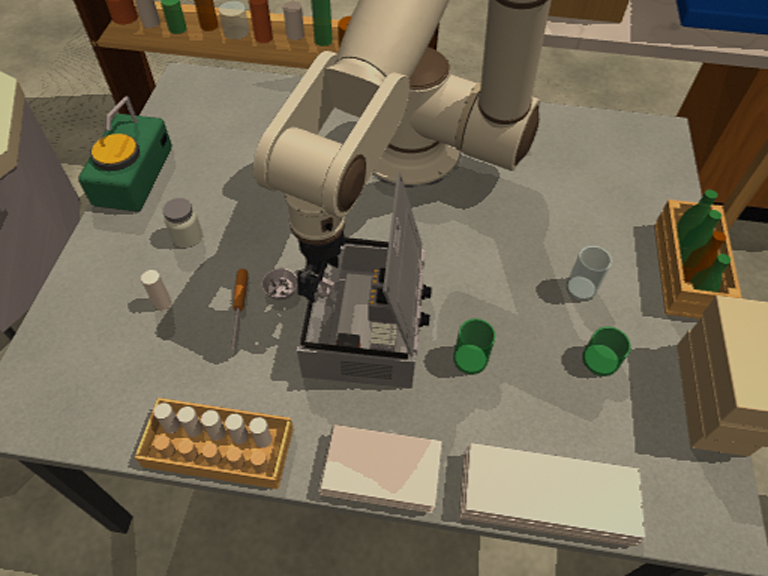

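Call:
{"api": "jog_arm", "payload": {
  "plan": [
    [[0.004,0,-0.01],[0,0,0],0.5],
    [[0,0,0],[0,0,0],1],
    [[0,0,0],[0,0,0],1],
    [[0,0,0],[0,0,0],1],
    [[0,0,0],[0,0,0],1],
    [[0,0,0],[0,0,0],1],
    [[0,0,0],[0,0,0],1],
    [[0,0,0],[0,0,0],1],
    [[0,0,0],[0,0,0],1],
    [[0,0,0],[0,0,0],1]
  ],
  "grip_force": 30
}}

```text
t: 4.2
ee_pos: [0.5651, -0.1041, 0.134]
ee_rot: [0.991, -0.137, -0.002, -0.0]
wrist_force: [-20.6, 2.9, 15.4]
grip_width: 0.111
```

```bash
python3 -c "
from h import *
delta([.5655,-.104,.13],-87.6)
print(readout.read_state()['torque'])
f=grab('wrist','w3.png')"
```

```text
pos [ 0.5651 -0.1041  0.134 ] xang -15.74293602477687 zaxis [-0.004   0.0007 -1.    ] F [-20.5638   2.9402  15.3923] t 4.2 grip 0.11059400396435418
tool shift m [ 0.0004 -0.0002  0.004 ] fraction total [ 0.0009 -0.0005  0.01  ] n rows>= 0.08410145264844751
tool z turn deg 71.85706397522313 frac 1.5968236438938472 rows 8.453772232379192
[0.6006 3.4307 0.0686]
```

View pics/w3.png

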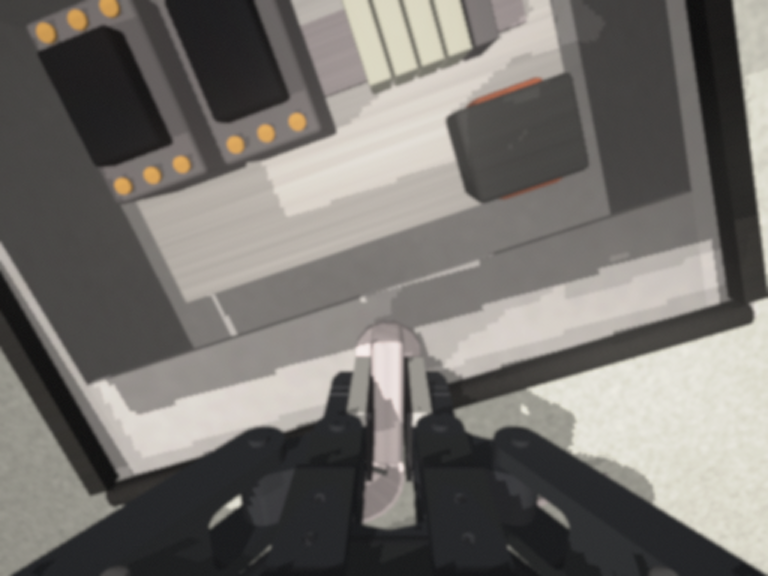

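Call:
{"api": "jog_arm", "payload": {
  "plan": [
    [[-0.003,0,0],[0,0,0],1],
    [[0,0,0],[0,0,0.1],1],
    [[0,0,0],[0,0,0.15],1],
    [[0,0,0],[0,0,0.15],1],
    [[0,0,0],[0,0,0.15],1],
    [[0,0,0],[0,0,0.15],1],
    [[0,0,0],[0,0,0.15],1],
    [[0,0,0],[0,0,0.15],1],
    [[0,0,0],[0,0,0.15],1],
    [[0,0,0],[0,0,0.15],1],
    [[0,0,0],[0,0,0.15],1],
    [[0,0,0],[0,0,0.15],1],
    [[0,0,0],[0,0,0],1],
    [[0,0,0],[0,0,0],1]
  ]
}}

```text
t: 5.65
ee_pos: [0.5645, -0.1036, 0.1341]
ee_rot: [0.721, -0.693, -0.001, 0.001]
wrist_force: [-15.3, 5.1, 12.5]
grip_width: 0.109
```

```bash
python3 -c "
from h import *
delta([.5655,-.104,.13],-87.6)
print(readout.read_state()['torque'])
f=grab('wrist','w4.png');grab('scene','s4.png')"
```

```text
pos [ 0.5645 -0.1036  0.1341] xang -87.76250258614432 zaxis [-0.0028  0.0008 -1.    ] F [-15.2922   5.1407  12.4967] t 5.65 grip 0.10852984945265513
tool shift m [ 0.0004 -0.001   0.0041] fraction total [ 0.001  -0.0026  0.0102] n rows>= 0.08779294604752262
tool z turn deg -0.16250258614434188 frac -0.003611168580985375 rows 0.019117951311099043
[ 0.5968  2.5641 -0.0487]
```

View pics/w4.png

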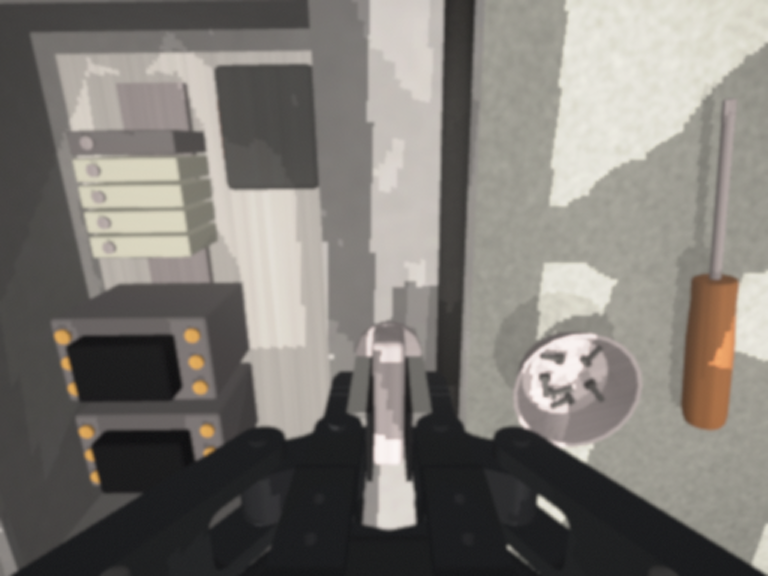

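View pics/s4.png

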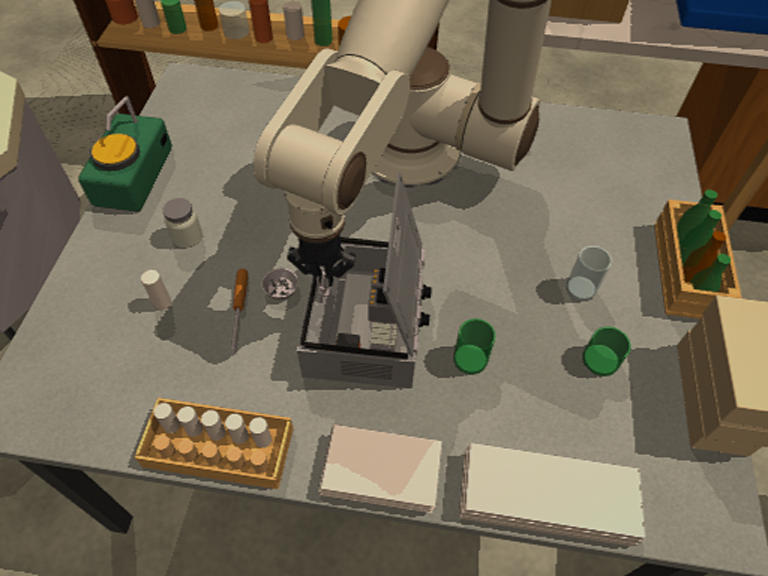

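```bash
cat >> h.py <<'E'
PSI=np.radians(2.5); EX=np.array([np.cos(PSI),np.sin(PSI),0]); EY=np.array([-np.sin(PSI),np.cos(PSI),0])
HM=np.array([.5650,-.104,0])+.185*EY+np.array([0,0,.1185])
def panelpt(phi,r,x=0,n=.0025): # outer face at n=+2.5mm
    return HM+x*EX-EY*r*np.cos(phi)+np.array([0,0,r*np.sin(phi)])+n*(EY*np.sin(phi)+np.array([0,0,np.cos(phi)]))
def xplane(f,uv,x):
    o,d=ray(f,*uv); k=((HM+x*EX-o)@EX)/(d@EX); P=o+k*d; b=P-HM; return P,-(b@EY),b[2],np.arctan2(b[2],-(b@EY)),np.hypot(b@EY,b[2])
E
python3 - <<'E'
from h import *
print('HM',HM)
s=imaging.grab_frame('scene');t=imaging.grab_frame('top')
S=lambda x,y:(190+x/3.8-.4,110+y/3.8-.4)
Z=lambda x,y:(215+x/5-.4,115+y/5-.4)
print('near',xplane(s,S(292,13),-.135)); print('far',xplane(s,S(258,315),.135))
print('hinge far/near',xplane(s,S(325,485),.135),xplane(s,S(345,200),-.135))
print('top far',xplane(t,Z(99,45),.135)); 
for n,f in(('scene',s),('top',t)):
  im=cv2.resize(f['img'],None,fx=1.5,fy=1.5)
  for phi,c in((1.2,(0,0,255)),(1.35,(0,255,0)),(1.5,(255,0,0))):
    q=proj(f,[panelpt(phi,.214,-.135,0),panelpt(phi,.214,.135,0),panelpt(phi,0,.135,0),panelpt(phi,0,-.135,0)])
    cv2.polylines(im,[np.int32(q*1.5)],True,c,1)
  cv2.imwrite(f'pics/ov_{n}.png',cv2.resize(im[150:400,280:480],None,fx=2.3,fy=2.3))
E
```

```text
HM [0.5569 0.0808 0.1185]
near (array([0.4244, 0.0214, 0.33  ]), np.float64(0.05362541883969355), np.float64(0.2115325830880937), np.float64(1.3225177886855712), np.float64(0.21822401163404045))
far (array([0.694 , 0.0364, 0.3322]), np.float64(0.05031151669598796), np.float64(0.21372872651326785), np.float64(1.3396063338912523), np.float64(0.2195705290999544))
hinge far/near (array([0.6916, 0.0902, 0.1234]), np.float64(-0.0034903734175450287), np.float64(0.004850293738673461), np.float64(2.194569755467961), np.float64(0.00597562180407361)) (array([0.4221, 0.0735, 0.1226]), np.float64(0.0014310740223834224), np.float64(0.004052892932424446), np.float64(1.23136303094295), np.float64(0.004298129125472697))
top far (array([0.6941, 0.0334, 0.3191]), np.float64(0.05340176067403363), np.float64(0.2006177985124465), np.float64(1.3106422255588697), np.float64(0.20760358648893168))
```

View pics/ov_scene.png

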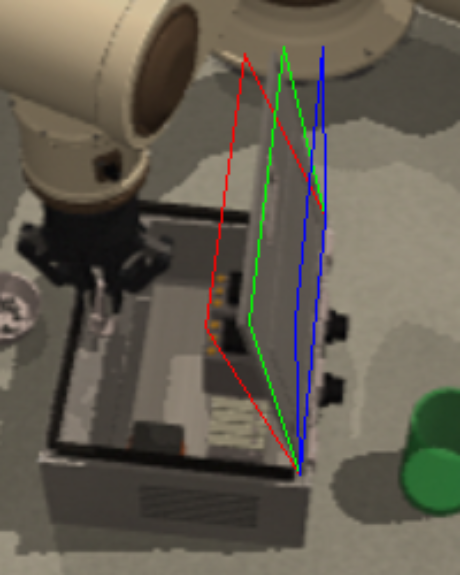

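Call:
{"api": "jog_arm", "payload": {
  "plan": [
    [[0,0,0],[0,0,0],0.75],
    [[0,0,0],[0,0,0],0.6],
    [[0,0,0],[0,0,0],0.6],
    [[0,0,-0.05],[0,0,0],0.6],
    [[0,0,-0.09],[0,0,0],0.4],
    [[0,0,-0.09],[0,0,-0.18],0],
    [[0,0,-0.09],[0,0,-0.18],0],
    [[0,0,-0.09],[0,0,-0.18],0],
    [[0,0,-0.09],[0,0,-0.18],0],
    [[0,0,-0.09],[0,0,-0.18],0],
    [[0,0,-0.09],[0,0,-0.18],0],
    [[0,0,0],[0,0,-0.18],0],
    [[0,0,0],[0,0,-0.18],0],
    [[0,0,0],[0,0,-0.18],0],
    [[0,0,0],[0,0,-0.18],0],
    [[0,0,0],[0,0,-0.18],0],
    [[0,0,0],[0,0,0],0]
  ]
}}

```text
t: 7.55
ee_pos: [0.5658, -0.1041, 0.4056]
ee_rot: [1.0, 0.013, 0.0, -0.0]
wrist_force: [0.3, -0.8, 0.4]
grip_width: 1.0
```

```bash
python3 -c "
from h import *
delta([.558,.14,.40],2.5)
print(readout.read_state()['q'])
f=grab('wrist','w5.png');grab('scene','s5.png')"
```

```text
pos [ 0.5658 -0.1041  0.4056] xang 1.513380478680629 zaxis [ 0.      0.0001 -1.    ] F [ 0.2548 -0.786   0.412 ] t 7.55 grip 0.9999858192921309
tool shift m [-0.0014 -0.2443  0.0057] fraction total [-0.0035 -0.6106  0.0142] n rows>= 5.090132538011601
tool z turn deg -0.9866195213193691 frac -0.021924878251541536 rows 0.11607288486110225
[-0.3159  0.1572  1.0823  0.0001  1.9021 -0.3423]
```

View pics/w5.png

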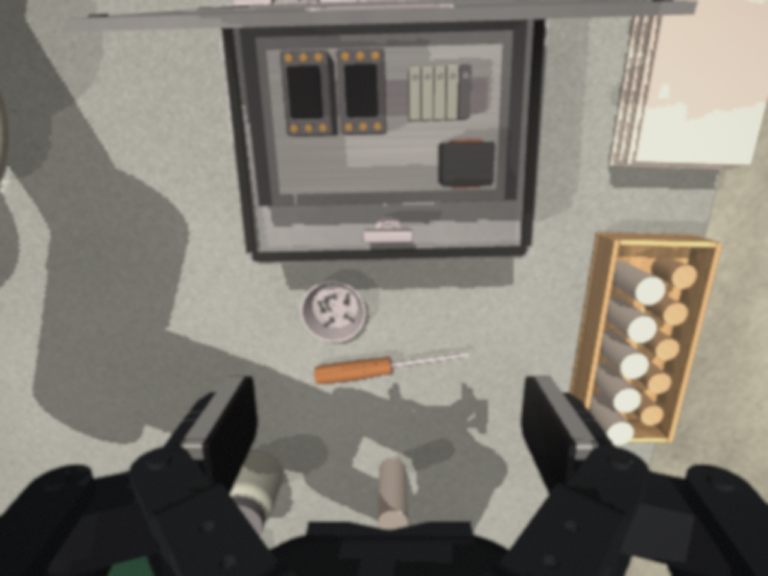

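View pics/s5.png

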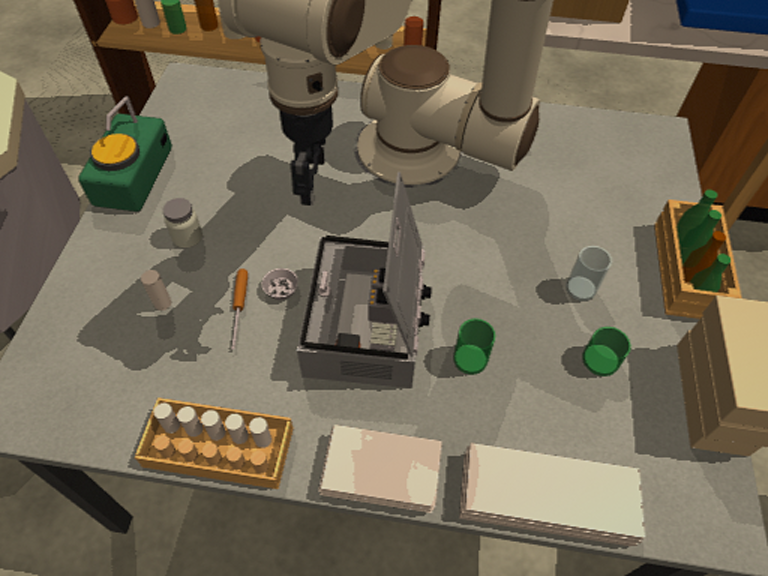

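Call:
{"api": "jog_arm", "payload": {
  "plan": [
    [[0,0,0],[0,0,-0.022],0],
    [[0,-0.115,0],[0,0,0],0],
    [[0,-0.115,0],[0,0,0],0],
    [[0,-0.115,0],[0,0,0],0],
    [[0,-0.115,0],[0,0,0],0],
    [[0,-0.115,0],[0,0,0],0],
    [[0,-0.115,0],[0,0,0],0],
    [[0,0,0],[-0.16,0,0],0],
    [[0,0,0],[-0.16,0,0],0],
    [[0,0,0],[-0.16,0,0],0],
    [[0,0,0],[-0.16,0,0],0],
    [[0,0,0],[-0.16,0,0],0],
    [[0,0,0],[-0.16,0,0],0],
    [[0,0,0],[-0.16,0,0],0],
    [[0,0,0],[0,0,0],0]
  ]
}}

```text
t: 9.15
ee_pos: [0.5544, 0.1734, 0.4027]
ee_rot: [0.903, 0.02, 0.007, 0.428]
wrist_force: [-0.1, 0.6, -2.0]
grip_width: 0.999
```

```bash
python3 -c "
from h import *
delta(panelpt(1.33,.17,0,.040)+.013*np.array([0,-.766,-.643]))
print(readout.read_state()['q'])
f=grab('wrist','w6.png');grab('scene','s6.png')"
```

```text
pos [0.5544 0.1734 0.4027] xang 2.4385217133863453 zaxis [ 0.0303 -0.7732 -0.6334] F [-0.1409  0.6152 -2.0172] t 9.15 grip 0.999299889214588
tool shift m [-0.0014 -0.0252  0.1553] fraction total [-0.0035 -0.0631  0.3883] n rows>= 3.2783697451823177
[ 0.5484  0.3878  1.0344 -0.8695  2.0565  0.2121]
```

View pics/w6.png

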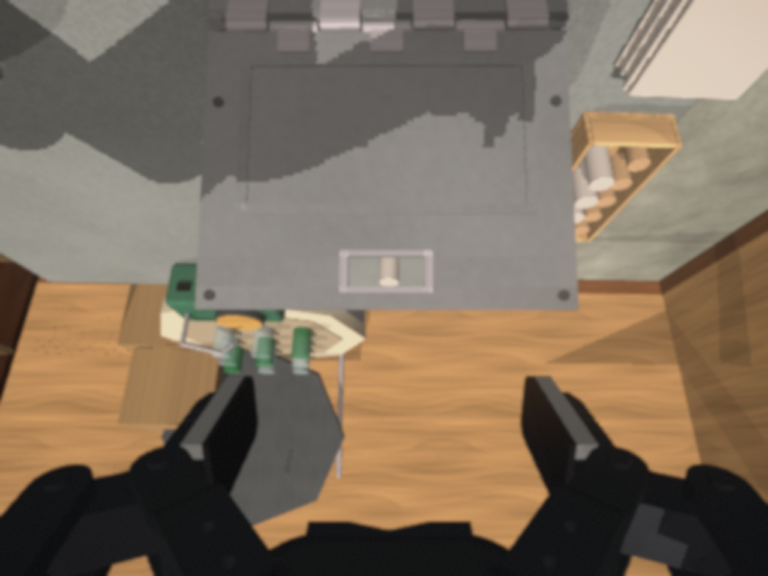

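View pics/s6.png

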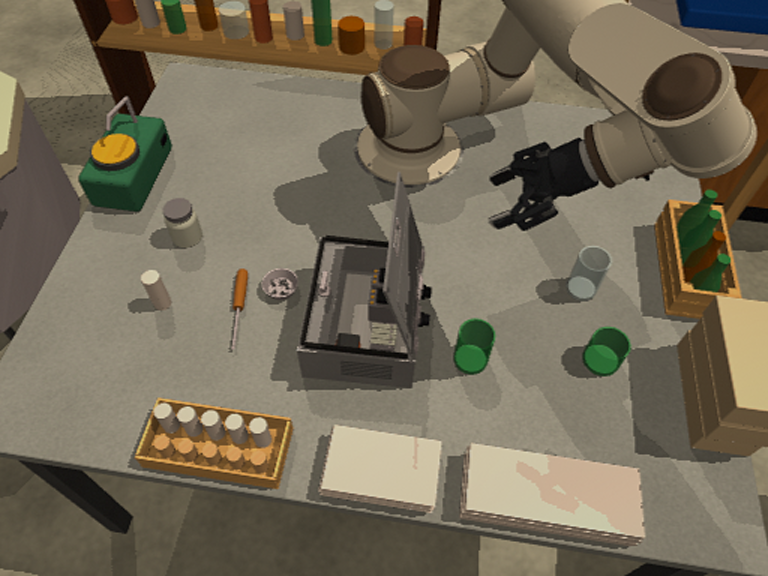

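The wrist view shows the panel's outer face, with the slot centred at (387,271) between the fingers. I'll check the panel angle from that point and work out the swing rows.

```bash
cat > plan.py <<'E'
from h import *
import sys
def rows(phis,r,alphas,lift=.0,opn=.013):
    s=readout.read_state(); p=s['ee_pos'].copy(); Rm=R.from_quat(s['ee_rot'])
    z=Rm.apply([0,0,1]); a0=np.arctan2(-z@EY,-z[2])
    print('alpha now',a0)
    for phi,a,rr,n in zip(phis,alphas,np.broadcast_to(r,len(phis)),np.broadcast_to(lift,len(phis))):
        zt=-EY*np.sin(a)-np.array([0,0,np.cos(a)])
        tgt=panelpt(phi,rr,0,.0025+n)+opn*zt
        d=Rm.inv().apply(tgt-p)/.4; w=-(a-a0)/(np.pi/4)
        print('%.2f %.2f'%(phi,a),np.round(d,4),'wx %.3f'%w)
        Rm=Rm*R.from_rotvec([-(a-a0),0,0]); a0=a; p=tgt
E
python3 - <<'E'
from plan import *
f=imaging.grab_frame('wrist')
u=lambda x,y:((x+.5)/1.5-.5,(y+.5)/1.5-.5)
o,d=ray(f,*u(387,271))
for phi in (1.25,1.3,1.33,1.36,1.4,1.45):
    c=panelpt(phi,.187);n=EY*np.sin(phi)+np.array([0,0,np.cos(phi)]);P=o+d*((c-o)@n)/(d@n);b=P-HM
    print(phi,'r',np.hypot(b@EY,b[2]),'x',b@EX)
rows([1.33],.17,[.88],lift=.04)
E
```

```text
1.25 r 0.18658303449724195 x 0.00010179567572671721
1.3 r 0.18792277391419868 x 0.00016535123745187608
1.33 r 0.1889623794065962 x 0.00020396064211277028
1.36 r 0.19018429877226103 x 0.00024301926569083405
1.4 r 0.19210688172406276 x 0.00029593374675243437
1.45 r 0.19500460548229567 x 0.00036370382679337123
alpha now 0.875932248829052
1.33 0.88 [-0.0036 -0.0718  0.3854] wx -0.005
```

Call:
{"api": "jog_arm", "payload": {
  "plan": [
    [[-0.001,-0.018,0.096],[0,0,0],0],
    [[-0.001,-0.018,0.096],[0,0,0],0],
    [[-0.001,-0.018,0.096],[0,0,0],0],
    [[-0.001,-0.018,0.096],[0,0,0],0],
    [[0,0,0],[0,0,0],0],
    [[0,0,0],[0,0,0],0]
  ]
}}

```text
t: 9.9
ee_pos: [0.557, 0.0708, 0.287]
ee_rot: [0.905, 0.017, 0.009, 0.425]
wrist_force: [0.3, -0.2, 1.0]
grip_width: 0.997
```

Run:
```python
from plan import *
delta(panelpt(1.33,.17,0,.04))
grab('wrist','w7.png');grab('scene','s7.png')
ph=np.concatenate([[1.33,1.33],np.linspace(1.28,.38,18)])
rows(ph,.172,np.concatenate([[.88,.88],.875*np.linspace(1.28,.38,18)/1.3]),lift=[.02,.004]+[0]*18)
```

```text
pos [0.557  0.0708 0.287 ] xang 2.1839199656397414 zaxis [ 0.0308 -0.7683 -0.6393] F [ 0.3361 -0.1691  1.024 ] t 9.9 grip 0.9969395796657035
tool shift m [ 0.0003 -0.0006 -0.0103] fraction total [ 0.0008 -0.0015 -0.0258] n rows>= 0.21569176706931073
alpha now 0.8774439969613677
1.33 0.88 [0.     0.023  0.0468] wx -0.003
1.33 0.88 [0.0001 0.0174 0.036 ] wx -0.000
1.28 0.86 [0.0001 0.0129 0.0285] wx 0.024
1.23 0.83 [0.0001 0.0078 0.0209] wx 0.045
1.17 0.79 [0.     0.0075 0.021 ] wx 0.045
1.12 0.75 [0.     0.0071 0.0212] wx 0.045
1.07 0.72 [0.     0.0067 0.0213] wx 0.045
1.02 0.68 [0.     0.0064 0.0215] wx 0.045
0.96 0.65 [0.     0.006  0.0216] wx 0.045
0.91 0.61 [0.     0.0056 0.0217] wx 0.045
0.86 0.58 [0.     0.0053 0.0218] wx 0.045
0.80 0.54 [0.     0.0049 0.0219] wx 0.045
0.75 0.51 [0.     0.0045 0.022 ] wx 0.045
0.70 0.47 [-0.      0.0041  0.0221] wx 0.045
0.64 0.43 [-0.      0.0037  0.0222] wx 0.045
0.59 0.40 [-0.      0.0033  0.0223] wx 0.045
0.54 0.36 [-0.      0.003   0.0224] wx 0.045
0.49 0.33 [-0.      0.0026  0.0224] wx 0.045
0.43 0.29 [-0.      0.0022  0.0225] wx 0.045
0.38 0.26 [-0.      0.0018  0.0226] wx 0.045
```

View pics/w7.png

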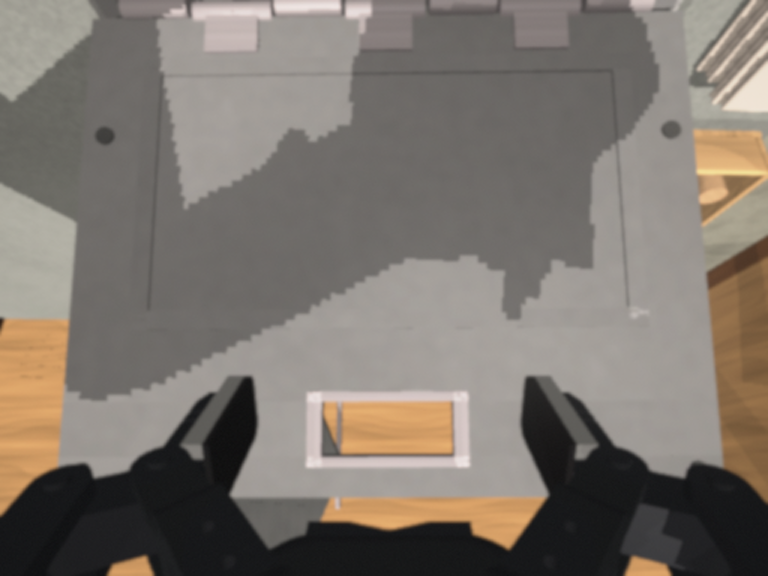

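View pics/s7.png

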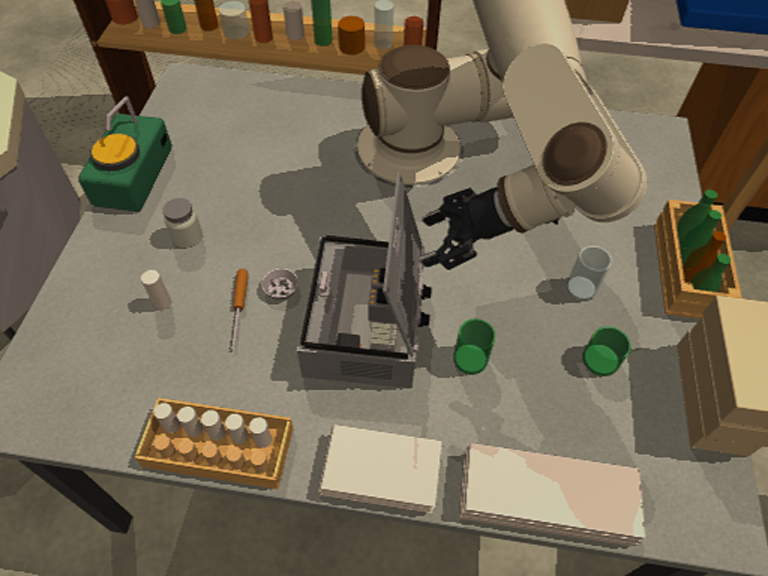

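Call:
{"api": "jog_arm", "payload": {
  "plan": [
    [[0,0.023,0.045],[0,0,0],0],
    [[0,0.009,0.018],[0,0,0],0],
    [[0,0.009,0.018],[0,0,0],0],
    [[0,0.007,0.014],[0.024,0,0],0],
    [[0,0.007,0.014],[0.024,0,0],0],
    [[0,0.005,0.014],[0.03,0,0],0],
    [[0,0.005,0.014],[0.03,0,0],0],
    [[0,0.005,0.014],[0.03,0,0],0]
  ]
}}

```text
t: 10.8
ee_pos: [0.5597, 0.0074, 0.2676]
ee_rot: [0.927, 0.019, 0.008, 0.375]
wrist_force: [0.7, 2.2, 0.2]
grip_width: 0.999
```

Run:
```python
from plan import *
delta(panelpt(1.2,.17,0,.0))
grab('wrist','w8.png');grab('scene','s8.png')
```

```text
pos [0.5597 0.0074 0.2676] xang 2.3488471927957897 zaxis [ 0.0289 -0.6948 -0.7186] F [0.6942 2.2282 0.2279] t 10.8 grip 0.9994354916560193
tool shift m [ 0.0004 -0.002  -0.015 ] fraction total [ 0.0009 -0.0051 -0.0374] n rows>= 0.31469863789372515
```

View pics/w8.png

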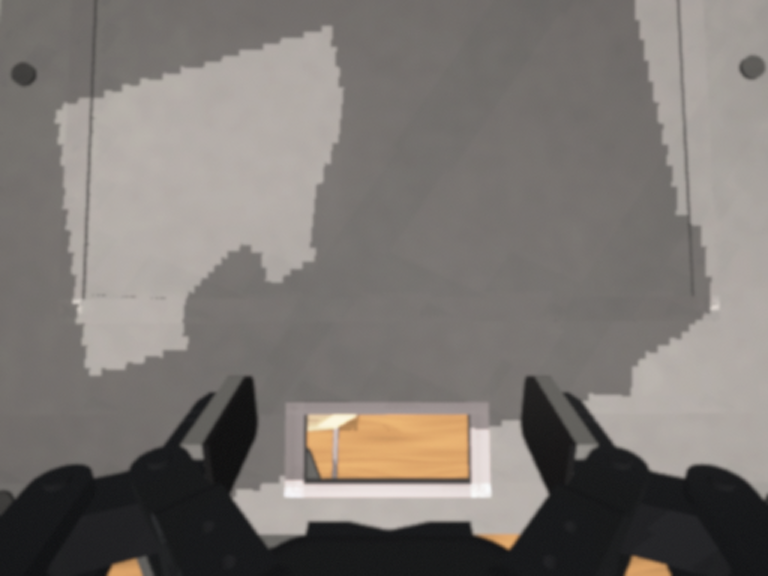

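View pics/s8.png

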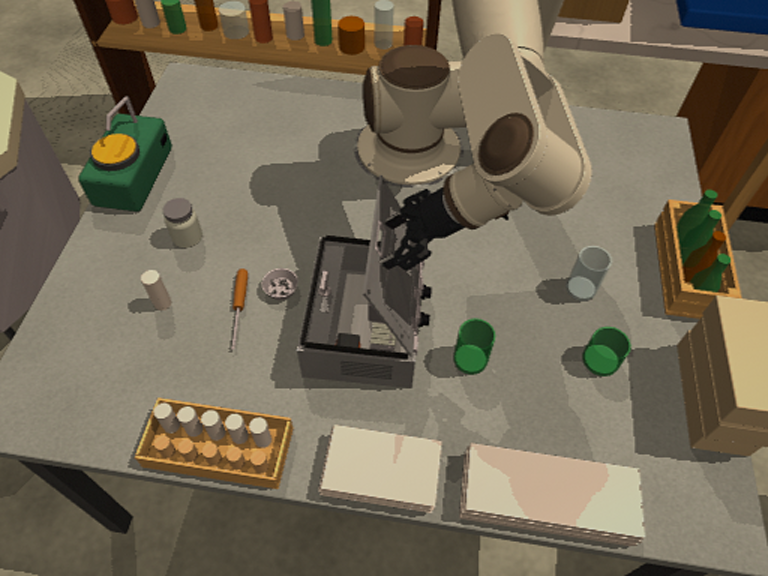

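Run:
```python
from plan import *
ph=np.linspace(1.12,.40,17)
rows(ph,.172,.65*ph)
```

```text
alpha now 0.7699442253786066
1.12 0.73 [0.0018 0.0074 0.0182] wx 0.053
1.08 0.70 [0.0001 0.0063 0.0179] wx 0.037
1.03 0.67 [0.0001 0.006  0.018 ] wx 0.037
0.99 0.64 [0.0001 0.0057 0.0181] wx 0.037
0.94 0.61 [0.0001 0.0054 0.0182] wx 0.037
0.90 0.58 [0.0001 0.0052 0.0183] wx 0.037
0.85 0.55 [0.0001 0.0049 0.0184] wx 0.037
0.81 0.52 [0.     0.0046 0.0185] wx 0.037
0.76 0.49 [0.     0.0043 0.0186] wx 0.037
0.72 0.46 [0.     0.004  0.0187] wx 0.037
0.67 0.44 [0.     0.0037 0.0188] wx 0.037
0.62 0.41 [0.     0.0034 0.0188] wx 0.037
0.58 0.38 [0.     0.0031 0.0189] wx 0.037
0.54 0.35 [0.     0.0028 0.019 ] wx 0.037
0.49 0.32 [0.     0.0025 0.019 ] wx 0.037
0.45 0.29 [0.     0.0022 0.0191] wx 0.037
0.40 0.26 [0.     0.0019 0.0191] wx 0.037
```

Call:
{"api": "jog_arm", "payload": {
  "plan": [
    [[0.001,0.007,0.018],[0.05,0,0],0],
    [[0.001,0.006,0.018],[0.037,0,0],0],
    [[0,0.006,0.018],[0.037,0,0],0],
    [[0,0.006,0.018],[0.037,0,0],0],
    [[0,0.005,0.018],[0.037,0,0],0],
    [[0,0.005,0.018],[0.037,0,0],0],
    [[0,0.005,0.018],[0.037,0,0],0],
    [[0,0.005,0.018],[0.037,0,0],0],
    [[0,0.004,0.018],[0.037,0,0],0],
    [[0,0.004,0.018],[0.037,0,0],0],
    [[0,0.004,0.018],[0.037,0,0],0],
    [[0,0.003,0.019],[0.037,0,0],0],
    [[0,0.003,0.019],[0.037,0,0],0],
    [[0,0.003,0.019],[0.037,0,0],0]
  ]
}}

```text
t: 12.3
ee_pos: [0.5635, -0.0688, 0.1967]
ee_rot: [0.984, 0.02, 0.004, 0.175]
wrist_force: [1.3, 0.7, 0.4]
grip_width: 1.001
```

Run:
```python
from plan import *
delta(panelpt(.54,.172,0,.0))
grab('wrist','w9.png');grab('scene','s9.png')
ph=np.linspace(.5,.3,6)
rows(ph,.174,.6*ph)
```

```text
pos [ 0.5635 -0.0688  0.1967] xang 2.336814414282487 zaxis [ 0.0141 -0.3443 -0.9388] F [1.2752 0.691  0.3898] t 12.3 grip 1.001297226632476
tool shift m [-0.      0.0014 -0.0104] fraction total [-0.0001  0.0035 -0.026 ] n rows>= 0.21901200436688106
alpha now 0.35253176843310835
0.50 0.30 [0.0009 0.0077 0.015 ] wx 0.067
0.46 0.28 [0.     0.0026 0.0171] wx 0.031
0.42 0.25 [0.     0.0023 0.0171] wx 0.031
0.38 0.23 [0.     0.002  0.0172] wx 0.031
0.34 0.20 [0.     0.0018 0.0172] wx 0.031
0.30 0.18 [0.     0.0015 0.0172] wx 0.031
```

View pics/w9.png

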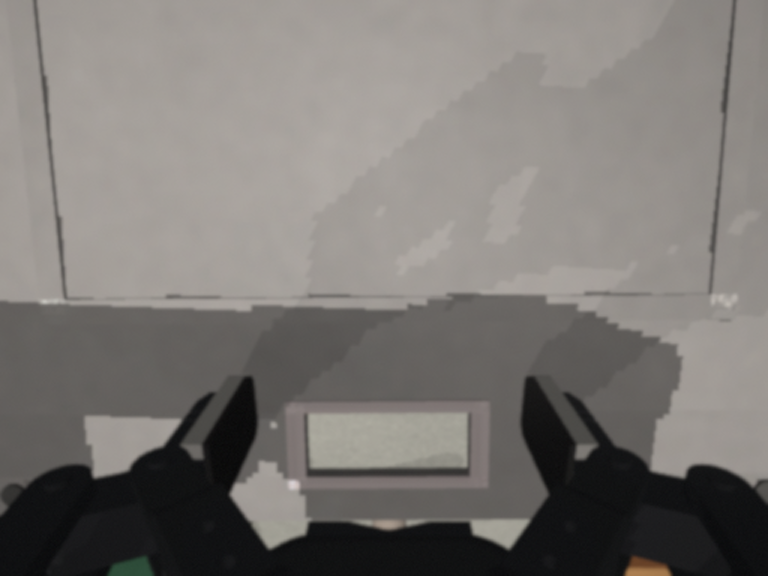

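View pics/s9.png

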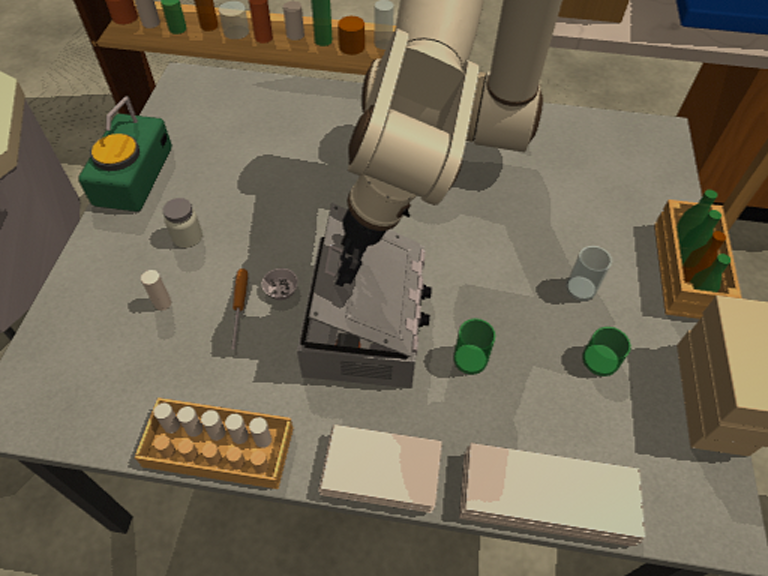

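Call:
{"api": "jog_arm", "payload": {
  "plan": [
    [[0.001,0.004,0.013],[0.03,0,0],0],
    [[0,0.003,0.013],[0.03,0,0],0],
    [[0,0.003,0.013],[0.03,0,0],0],
    [[0,0.003,0.013],[0.03,0,0],0],
    [[0,0.002,0.013],[0.03,0,0],0],
    [[0,0.002,0.013],[0.03,0,0],0],
    [[0,0.002,0.013],[0.03,0,0],0],
    [[0,0.002,0.013],[0.03,0,0],0],
    [[0,0.002,0.013],[0.03,0,0],0],
    [[0,0.002,0.013],[0.03,0,0],0]
  ]
}}

```text
t: 13.4
ee_pos: [0.5648, -0.0909, 0.1491]
ee_rot: [0.998, 0.02, 0.001, 0.058]
wrist_force: [-0.8, -0.3, 0.1]
grip_width: 0.999
```

Run:
```python
from plan import *
delta(panelpt(.25,.174,0,.0))
grab('wrist','w10.png')
ph=np.linspace(.24,.04,9)
rows(ph,.176,.5*ph)
```

```text
pos [ 0.5648 -0.0909  0.1491] xang 2.339364811818279 zaxis [ 0.0048 -0.1162 -0.9932] F [-0.763  -0.2737  0.1116] t 13.4 grip 0.9986132647660513
tool shift m [-0.0004 -0.0019 -0.0127] fraction total [-0.001  -0.0047 -0.0318] n rows>= 0.2682070354577507
alpha now 0.11509036688984253
0.24 0.12 [-0.0003 -0.0006 -0.004 ] wx -0.006
0.21 0.11 [0.     0.0009 0.0109] wx 0.016
0.19 0.10 [0.     0.0008 0.0109] wx 0.016
0.16 0.08 [0.     0.0007 0.0109] wx 0.016
0.14 0.07 [0.     0.0005 0.011 ] wx 0.016
0.12 0.06 [0.     0.0004 0.011 ] wx 0.016
0.09 0.04 [0.     0.0002 0.011 ] wx 0.016
0.07 0.03 [0.     0.0001 0.011 ] wx 0.016
0.04 0.02 [ 0.    -0.     0.011] wx 0.016
```

View pics/w10.png

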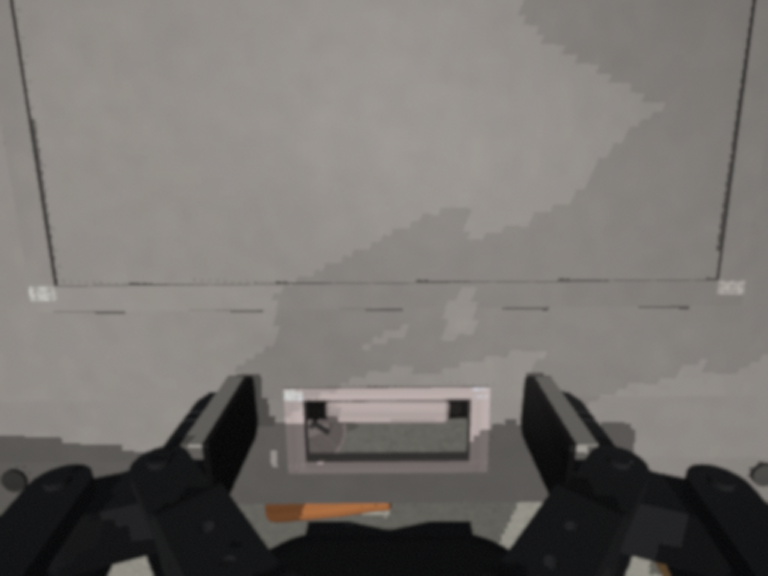

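Call:
{"api": "jog_arm", "payload": {
  "plan": [
    [[0,0.001,0.009],[0.016,0,0],0],
    [[0,0.001,0.009],[0.016,0,0],0],
    [[0,0.001,0.009],[0.016,0,0],0],
    [[0,0.001,0.009],[0.016,0,0],0]
  ]
}}

```text
t: 13.85
ee_pos: [0.565, -0.0937, 0.1351]
ee_rot: [0.999, 0.021, 0.001, 0.034]
wrist_force: [0.4, 0.9, 0.5]
grip_width: 1.0
```

Run:
```python
from plan import *
delta(panelpt(.17,.175,0,.0))
grab('wrist','w11.png');grab('scene','s11.png')
```

```text
pos [ 0.565  -0.0937  0.1351] xang 2.3540627195618136 zaxis [ 0.0028 -0.0671 -0.9977] F [0.3606 0.8592 0.5077] t 13.85 grip 1.000006776008968
tool shift m [-0.0004 -0.0014 -0.0131] fraction total [-0.001  -0.0035 -0.0328] n rows>= 0.2751939632381525
```

View pics/w11.png

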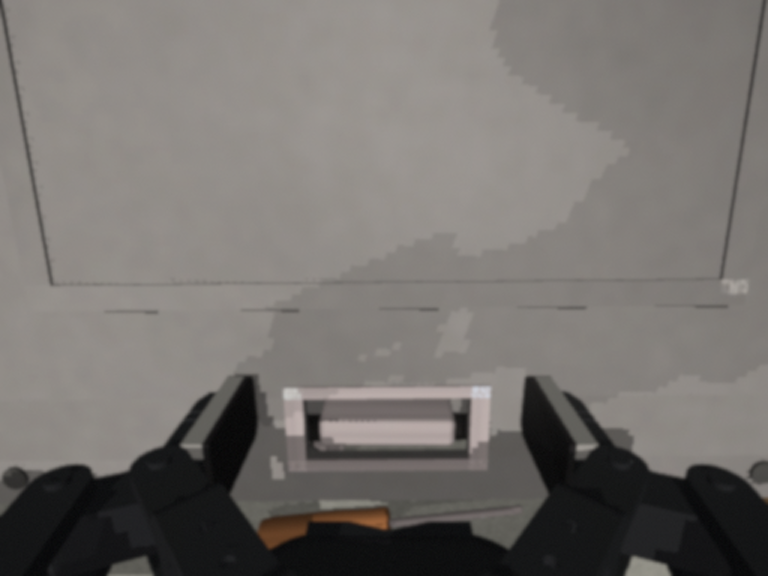

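Call:
{"api": "jog_arm", "payload": {
  "plan": [
    [[0,0,0.009],[0.016,0,0],0],
    [[0,0,0.009],[0.016,0,0],0],
    [[0,0,0.009],[0.016,0,0],0],
    [[0,0,0.008],[0.016,0,0],0],
    [[0,0,0.006],[0.01,0,0],0],
    [[0,0,0],[0,0,0],0]
  ]
}}

```text
t: 14.55
ee_pos: [0.5648, -0.0947, 0.1185]
ee_rot: [1.0, 0.02, -0.0, 0.005]
wrist_force: [-0.3, 0.8, 1.0]
grip_width: 1.0
```

Run:
```python
from plan import *
delta(panelpt(.035,.175,0,.0))
grab('wrist','w12.png');grab('scene','s12.png')
```

```text
pos [ 0.5648 -0.0947  0.1185] xang 2.318176431742328 zaxis [-0.0002 -0.0095 -1.    ] F [-0.2566  0.8379  1.0294] t 14.55 grip 1.0002603883182024
tool shift m [-0.0002 -0.0008 -0.0061] fraction total [-0.0005 -0.0019 -0.0153] n rows>= 0.12826599567274724
```

View pics/w12.png

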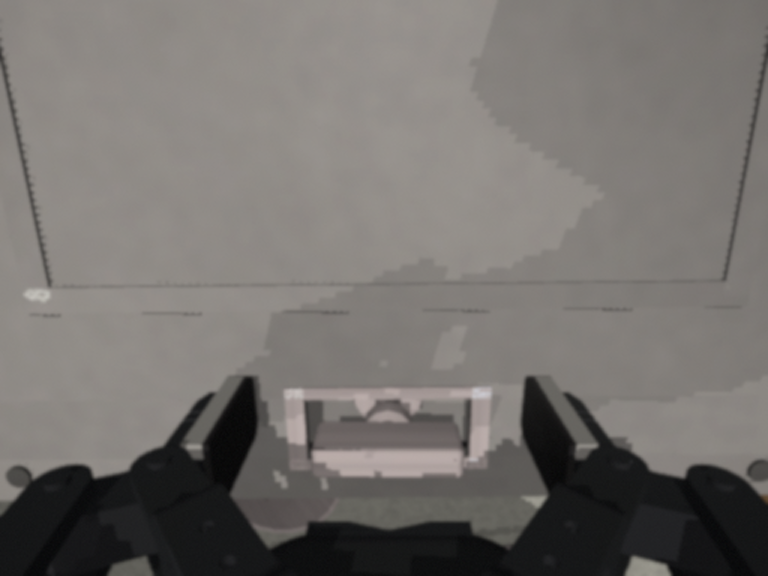

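View pics/s12.png

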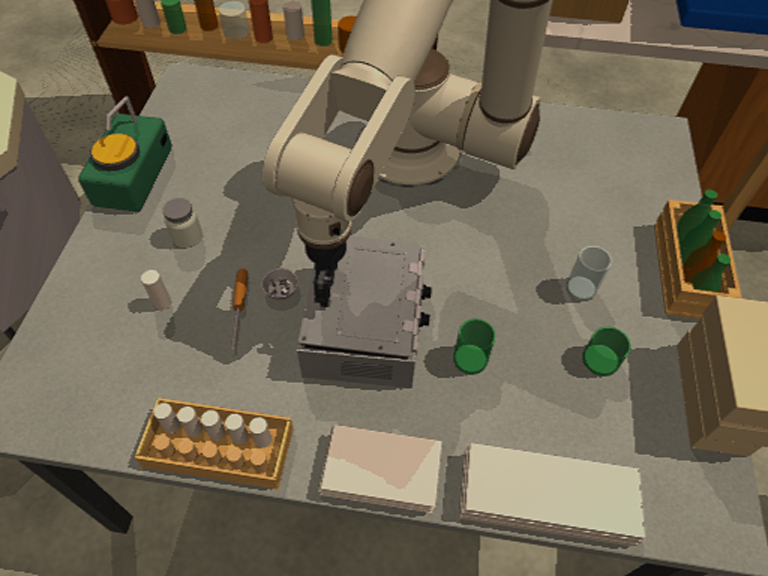

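Call:
{"api": "jog_arm", "payload": {
  "plan": [
    [[0,0,0.004],[0,0,0],0],
    [[0,0,0.004],[0,0,0],0],
    [[0,0,0.003],[0,0,0],0],
    [[0,0,0],[0,0,0],0]
  ]
}}

```text
t: 15.05
ee_pos: [0.5649, -0.0945, 0.1144]
ee_rot: [1.0, 0.02, 0.0, 0.005]
wrist_force: [0.1, -0.2, 0.3]
grip_width: 0.999
```

Call:
{"api": "jog_arm", "payload": {
  "plan": [
    [[0,0,0.003],[0,0,0],0],
    [[0,0,0.003],[0,0,0],0],
    [[0,0,0],[0,0,0],0]
  ]
}}

```text
t: 15.35
ee_pos: [0.565, -0.0946, 0.1122]
ee_rot: [1.0, 0.02, 0.0, 0.005]
wrist_force: [-1.1, -1.2, 2.0]
grip_width: 0.999
```

Call:
{"api": "jog_arm", "payload": {
  "plan": [
    [[0,0,0.003],[0,0,0],0],
    [[0,0,0.002],[0,0,0],0],
    [[0,0,0],[0,0,0],0]
  ]
}}

```text
t: 15.65
ee_pos: [0.565, -0.0947, 0.1104]
ee_rot: [1.0, 0.02, 0.0, 0.005]
wrist_force: [-1.9, 0.4, 5.1]
grip_width: 1.008
```

Call:
{"api": "jog_arm", "payload": {
  "plan": [
    [[0,0,0.003],[0,0,0],0],
    [[0,0,0.002],[0,0,0],0],
    [[0,0,0],[0,0,0],0]
  ]
}}

```text
t: 15.95
ee_pos: [0.5651, -0.0947, 0.1087]
ee_rot: [1.0, 0.02, 0.0, 0.005]
wrist_force: [-2.9, 0.1, 8.7]
grip_width: 0.995
```

Call:
{"api": "jog_arm", "payload": {
  "plan": [
    [[0,0,0.002],[0,0,0],0],
    [[0,0,0],[0,0,0],0]
  ]
}}

```text
t: 16.15
ee_pos: [0.5651, -0.0947, 0.108]
ee_rot: [1.0, 0.02, 0.0, 0.005]
wrist_force: [-4.7, 0.6, 10.5]
grip_width: 1.0
```

Call:
{"api": "jog_arm", "payload": {
  "plan": [
    [[0,0,0.002],[0,0,0],0],
    [[0,0,0],[0,0,0],0]
  ]
}}

```text
t: 16.35
ee_pos: [0.5651, -0.0948, 0.1078]
ee_rot: [1.0, 0.02, 0.001, 0.005]
wrist_force: [-6.0, 1.0, 18.7]
grip_width: 0.998
```

Call:
{"api": "jog_arm", "payload": {
  "plan": [
    [[0,0,0.002],[0,0,0],0],
    [[0,0,0],[0,0,0],0]
  ]
}}

```text
t: 16.55
ee_pos: [0.5651, -0.0948, 0.1077]
ee_rot: [1.0, 0.02, 0.001, 0.005]
wrist_force: [-9.8, 2.9, 27.3]
grip_width: 0.999
```

Call:
{"api": "jog_arm", "payload": {
  "plan": [
    [[0,0,-0.0015],[0,0,0],0],
    [[0,0,0],[0,0,0],0],
    [[0,0,0],[0,0,0],0]
  ]
}}

```text
t: 16.85
ee_pos: [0.5651, -0.0948, 0.1077]
ee_rot: [1.0, 0.02, 0.001, 0.005]
wrist_force: [-7.2, 0.9, 20.6]
grip_width: 1.0
```

Run:
```python
from plan import *
delta(panelpt(0,.175,0,0))
grab('wrist','w13.png');f=grab('scene','s13.png')
im=cv2.resize(f['img'],None,fx=1.5,fy=1.5,interpolation=cv2.INTER_CUBIC)
cv2.imwrite('pics/s13z.png',cv2.resize(im[210:410,270:470],None,fx=2.9,fy=2.9,interpolation=cv2.INTER_CUBIC))
```

```text
pos [ 0.5651 -0.0948  0.1077] xang 2.3461529036269115 zaxis [ 0.0014 -0.0106 -0.9999] F [-7.2137  0.9236 20.5672] t 16.85 grip 0.999945405424919
tool shift m [-0.0005 -0.0007 -0.0108] fraction total [-0.0013 -0.0016 -0.0269] n rows>= 0.22491154175338177
```

View pics/s13z.png

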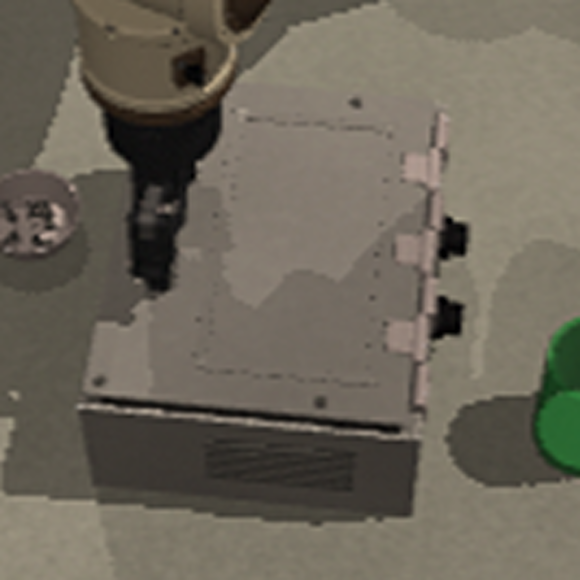

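View pics/w13.png

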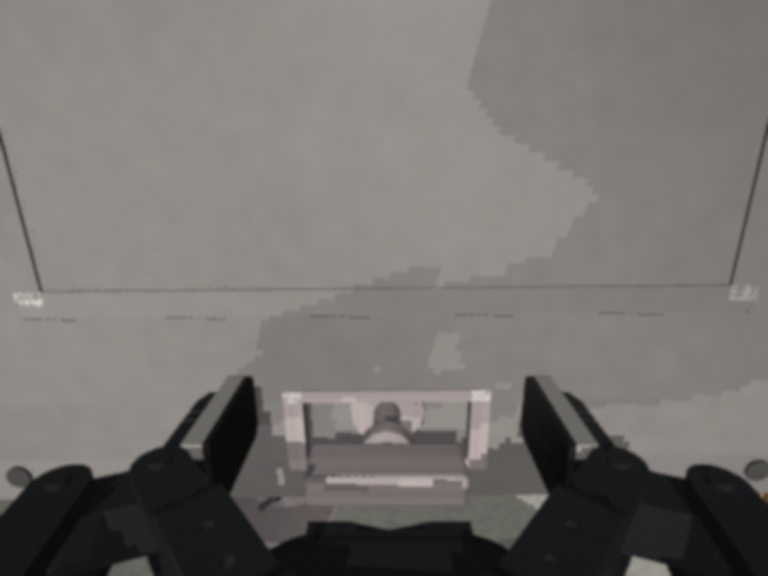

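View pics/s13.png

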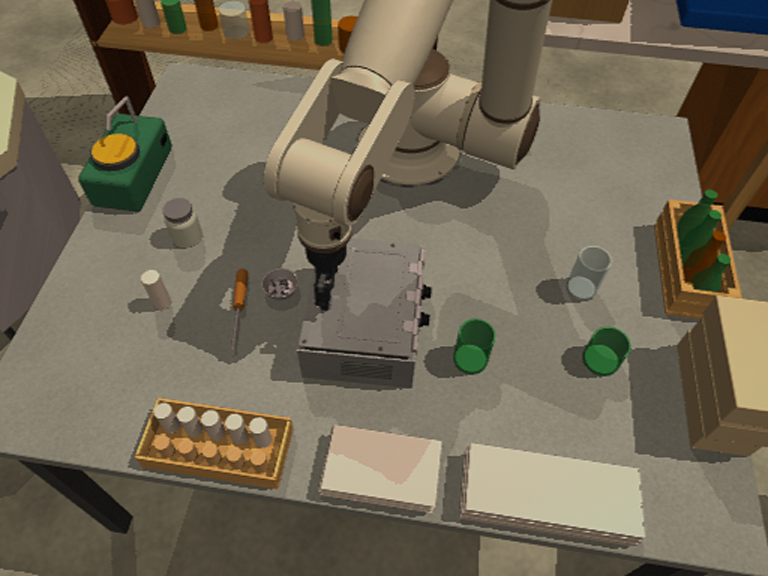

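```bash
python3 -c "
from h import *
order.finish_job(); s=readout.read_state(); print(s['t'],s['wrist_force'],s['ee_pos'])"
```

```text
the job is handed in; nothing more can be done
the job is handed in; nothing more can be done
```

The stud is lined up with the slot, the panel is down over it and fully home, and I handed the job in with the arm holding it there at about 20 N. It took about 17 s.

- **Stud:** I gripped the cross-bar and turned it about 72° clockwise. From above, the bar was parallel to the seal edge to within about 1–2°, and it later passed cleanly through the slot.
- **Panel:** I swung it down slowly with the open fingertips either side of the slot. The force read at each stop was never more than about 2 N until it reached the seal.
- **Pressing home:** The force rose to about 10 N over the last few millimetres, then jumped to 19 and 27 N with almost no further movement, so the panel was against the frame. I then eased back to about 20 N. The fingertip height matches a panel angle of 0 to within the 2 mm camera calibration.
- **Other things on the bench:** The last scene picture shows the dish, screwdriver, tumblers, post and jar where they were.

**Sideways forces:** There was a push of 15–20 N while I gripped the stud, and about 7 N remains in the final hold. Both are well under the limits.

**Not checked:** I tried to read the state after handing in, but the interface no longer allowed it, so the last force reading is from just before.

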